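# Square up the board pad and hold the jig cover open

## Task

With the jig's cover still shut, push the side pusher in until you feel the pad of boards seat squarely against the fence, without forcing it. Then leave the pad clamped there, lift the cover by its bar and hold it 40 degrees open so that a colleague can brush glue on the pad. The program finishes while still holding the cover at that angle (it falls shut if let go), and leave the other things on the table alone.

Things in the scene. Friction and masses are not known exactly. Their poses are not given: they have to be found in the camera images.
- jig: Padding jig, fixed: plywood bed 220 (x) by 390 (y) mm, bed top 21 mm above the table. Origin on the table, midway between the cover's sides, 85 mm short of the hinge; x points from the cover's bar to the hinge, y from pusher to fence, z up. Bed spans y -255 to +135 mm. Turned up to 16 degrees. The shut cover hides the pad from above; it shows from the side beneath the cover.
- cover (a joint): Opening angle of the cover in rad: 0 shut, grows as the bar side rises, stop at 1.2. Brown wooden board 155 (jig x) by 190 (jig y) by 12 mm with two aluminium strips, about 0.3 to 0.6 kg in all; no spring or stay, it falls shut by its own weight from any angle. Shut, its top face is 84 mm above the table (86 on the strips).
- cover_bar (a point): Middle of the cover's round steel bar handle (12 mm thick, 120 mm long along jig y). It stands out from the cover's front edge, with a gap of 44 mm between bar and edge and only the bed edge and table beneath. 205 mm from the hinge axis; when shut, at jig (-120, 0, 78) mm. Moves with the cover.
- cover_hinge (a point): Middle of the cover's hinge axis, which is level and runs along jig y, 78 mm above the table, at jig (85, 0, 78) mm.
- pusher (a joint): Travel of the pusher in m along jig y towards the fence; starts at 0 to 0.012, range 0 to 0.14. Slides with about 2.5 N of friction and stays where it is left; it starts a little off the pad, which adds about 2 to 6 N of friction as it slides. The stop is felt as a steep rise beyond that.
- pusher_knob (a point): The pusher's upright black grip, a cylinder of 22 mm diameter between 60 and 115 mm above the table; the point is on its axis, 90 mm above the table, and 110 mm behind the pusher's face. It stands outside the cover, beyond its -y side, and clear of other parts: nothing within 35 mm of its axis above 60 mm height.
- pusher_face (a point): Middle of the pusher plate's front face (100 mm along jig x, 38 mm high), which pushes the pad towards jig +y.
- pad_center (a point): Centre of the pad of grey boards, a loose rigid block 110 (x) by 100 (y) by 40 mm high, 0.25 to 0.5 kg, lying on the jig bed under the cover, up to 6 degrees askew; z up.
- fence: Aluminium fence bolted to the bed under the +y part of the cover, 110 (x) by 20 (y) by 45 mm high; it is bolted at a different y in every run and does not move. Origin at the centre of its underside; the stop face is 10 mm from it towards the pusher, so a seated pad's centre lies 60 mm from it.
- ring_weight: Bystander: dark steel ring weight, 100 mm across, 30 mm high.
- pyramid: Bystander: grey card model pyramid, about 96 mm square, 131 mm high.
- straightedge: Bystander: steel straightedge 300 by 30 by 5 mm lying flat.
Not all that is in view belongs to the job. Leave any purple or red look-alike of the part that bears pad_center alone.

How it is judged:
On the way:
1. while the cover is still shut, the pusher has the pad seated squarely against the fence (y of pad_center in the frame of fence above -0.063 m and angle between the y axis of pad_center and the y axis of fence, either way round below 0.06 rad and y of pusher_face in the frame of fence above -0.1145 m and value of joint cover below 0.1 rad), for 0.2 s.
At the end, for the whole second after the job is handed in: The gripper's fingers hold the cover still at 40 degrees open (35 to 45), nothing else props it; the pad lies flat within 3 mm of the fence and square to it (3.4 degrees), with the pusher still against it (its face within 4.5 mm of where it clamps the seated pad) (value of joint cover between 0.611 and 0.785 rad and velocity of joint cover between -0.1 and 0.1 rad/s and contact force between the fingers and cover above 0.5 N and contact force between cover and pad below 0.1 N and contact force between cover and ring_weight below 0.1 N and contact force between cover and pyramid below 0.1 N and contact force between cover and straightedge below 0.1 N and y of pad_center in the frame of fence above -0.063 m and angle between the y axis of pad_center and the y axis of fence, either way round below 0.06 rad and angle between pad_center's own z axis and vertical below 0.06 rad and y of pusher_face in the frame of fence above -0.1145 m); the arm keeps its last pose, push and grip.
It fails at once if the pad is forced against the fence with more than 60 N (contact force between pad and fence above 60 N).
It fails at once if a bystander is moved by more than 25 mm (distance of any of ring_weight, pyramid, straightedge from where it was at the start of the episode above 0.025 m).
It also fails if it takes over 51 s, if anything falls off the work surface, if the arm or the gripper's body presses on something with over 40 N, if the wrist force passes 120 N, or if a joint passes its speed limit or range.

## Robot

A 6-joint arm with a two-finger parallel gripper is mounted at the origin on the work surface. World frame = base frame: x ahead of the robot, y to its left, z up, the work surface at z = 0. Lengths are in m, angles in rad, forces in N, time in s.
With the tool pointing down it reaches from about 0.35 to 0.775 m from the base axis. Payload 7.3 kg.
Tool frame: the origin (TCP) lies midway between the tips of the shut fingers; the grasp point (between the pads) lies 19 mm behind it (robot.grip_depth is the z of the grasp point in the tool frame, in m); z points along the fingers, y is the line along which they close (so a half turn about z gives the same grasp; the last joint's range is limited). The gripper opens to 92 mm and grips with 3 to 60 N. Pads are 19 mm wide; open, the fingers measure 130 mm over their backs; the gripper's body (75 mm by 190 mm) begins 47 mm behind the grasp point.
Start: joints at [0.971, 0.342, 1.524, -0, 1.275, -0.146], TCP at [0.23, 0.472, 0.202] pointing down, gripper open.
Joint ranges: [-2.53, 2.53], [-0.77, 2.02], [0.04, 2.7], [-1, 4.14], [0.28, 2.66], [-3.11, 3.11]. Speed limits (rad/s): [2.57, 2.57, 3.14, 3.14, 3.14, 3.14].

## Interface

Orientations are given as [roll, pitch, yaw] about the fixed x, y, z axes, in that order (R = Rz(yaw) Ry(pitch) Rx(roll)).
In Python, from cell import robot, viewer gives the robot as it stands.
- The arm moves only by the tool step_arm, never from a script. Its argument "increments" is a list of rows, each an object with "delta_pos": the shift along the tool's x, y, z in cm, a list of three; "dr": the turn, a rotation vector about the tool's x, y, z in degrees, a list of three; "fingers": the closure, from -1 (fully open) to 1 (shut), so that 0 is half open. In form: [{"delta_pos": [tx, ty, tz], "dr": [wx, wy, wz], "fingers": fingers}, ...]. A call has exactly 5 rows; each row is the pose to reach, as a shift and turn from the pose commanded when the call began, along the tool's axes at that moment; what a row does not reach only later rows make up. A row lasts 1/8 s, in which the tool goes at most 62.5 mm and 10.7 degrees, less where a joint would pass 70% of its speed; a pose out of reach is approached as far as the arm can. A call with a gripper value outside its range is refused whole. The fingers move at their own pace and stop on an object; "newtons" is the grip in N (left out, the last holds). Time passes only in rows, so rows that repeat a pose let the fingers close, or fill a call up. It gives the time, the measured TCP pose, the force, the opening and the grip force at its end, in the units of the state.
- robot.observe(): the state, without advancing time (a new reading comes with each control period).
- viewer.read_camera(name): name is "side" or "top" or "wrist"; returns the picture (384x512x3 uint8, red, green, blue); there is no depth.
- viewer.camera_params(name): a dict with "K" (3x3 intrinsics, pixels), "T" (4x4, takes a point from camera to world coordinates). Camera axes: x right, y down, z forward; pixel columns grow to the right and rows downward; lengths in m; the calibration is good to about 2 mm. A picture is of the moment at which its call begins: read the wrist's pose just before it. camera_params takes no time and is no camera call; for the wrist camera it gives the pose at the moment of the call.
- robot.hand_in(): hands the job in; it is judged then, once.
The state is a dict: "time": time; "qpos": joint angles; "qvel": joint speeds; "joint_efforts": joint torques, N m; "tool_pos": TCP position; "tool_rot": TCP orientation; "contact_force": force on the tool from outside, world axes, zero at the start; "torque": the same for the moment, N m; "opening": finger opening in m; "grip_force": force on a finger pad.
Only numpy, scipy, OpenCV 4.12 (cv2) and the standard library are available. Lean on these libraries where they do the work, as an engineer would, in place of code of your own. Each camera call takes 0.05 s, during which the arm holds its last target. There are 200 camera calls.

## Working session

There is one attempt and no reset: what is moved stays moved. The work goes in short steps, Python scripts to look and compute and a tool call to move; the robot and the scene stay as the last step left them, time stands still between calls to the robot, and variables do not carry over. Pictures are saved under pics/ and viewed, at most 10 in all, crops included, and the job is handed in when it is done.

Besides the shell and the picture viewer there is one more tool, called after "Request:" by a JSON object that holds its "op" and its "data", one argument or row to a line. step_arm: Moves the arm, as the interface text tells. Its arguments: {"type":"object","properties":{"increments":{"type":"array"},"newtons":{"type":"number"}},"required":["increments"]}

```bash
mkdir -p pics; ls
python3 - <<'E'
from cell import robot, viewer
import cv2,numpy as np
ims=[viewer.read_camera(n) for n in("top","side")]
for n,i in zip(("top","side"),ims):
    cv2.imwrite(f"pics/{n}0.png",i[:,:,::-1])
    p=viewer.camera_params(n); print(n,p["K"].round(1).tolist(),p["T"].round(3).tolist())
o=robot.observe(); print(o)
E
```

```text
pics
top [[372.4, 0.0, 251.0], [0.0, 372.4, 196.5], [0.0, 0.0, 1.0]] [[0.058, -0.976, 0.21, 0.24], [-0.998, -0.057, 0.01, 0.007], [0.002, -0.211, -0.978, 1.322], [0.0, 0.0, 0.0, 1.0]]
side [[463.4, 0.0, 250.7], [0.0, 463.4, 187.3], [0.0, 0.0, 1.0]] [[0.679, -0.408, 0.61, -0.248], [-0.734, -0.376, 0.566, -0.696], [-0.002, -0.832, -0.555, 0.782], [0.0, 0.0, 0.0, 1.0]]
{'time': 0.1, 'qpos': array([ 9.71010238e-01,  3.42628963e-01,  1.52490755e+00,  1.03395336e-06,
        1.27539909e+00, -1.46011773e-01]), 'qvel': array([ 0.00052519, -0.00327855, -0.00321172, -0.00025587,  0.00014694,
        0.00043538]), 'joint_efforts': array([ 2.28141827e-03, -4.32003379e+01, -2.44696176e+01,  7.20661087e-02,
        5.24812506e-02, -4.73355090e-05]), 'tool_pos': array([0.22990217, 0.47155116, 0.20093185]), 'tool_rot': array([-3.14026414e+00, -1.96368881e-04,  2.68781791e+00]), 'contact_force': array([-0.18304238, -0.10709866, -0.06397622]), 'torque': array([-0.00459245, -0.00260147, -0.0095662 ]), 'grip_force': 0.0, 'opening': 0.09197305546189687}
```

View pics/top0.png

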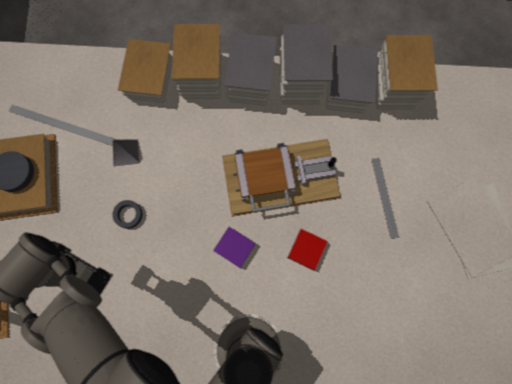

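View pics/side0.png

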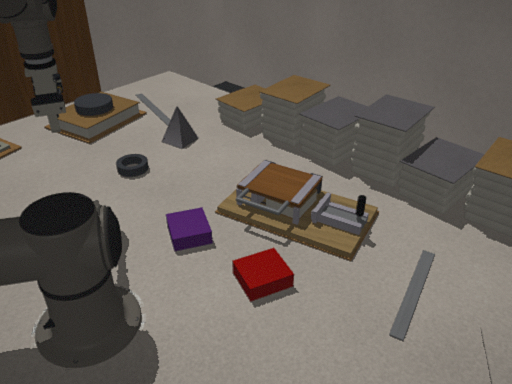

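The top view shows the jig at about (282,177), with the bar at (275,210) facing the robot and the black knob at (333,162). The purple block at (235,247) and the red one at (308,249) are look-alikes lying on the table. The pad is the grey block under the cover, so I leave those two alone. Next I enlarge both views.

Run:
```python
import cv2,numpy as np
t=cv2.imread("pics/top0.png")[132:222,215:349]; s=cv2.imread("pics/side0.png")[155:255,210:385]
a=cv2.resize(t,None,fx=4,fy=4,interpolation=3)[:, :]; b=cv2.resize(s,None,fx=4,fy=4,interpolation=3)
cv2.imwrite("pics/tc.png",a); cv2.imwrite("pics/sc.png",b)
```

```text
(no output)
```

View pics/tc.png

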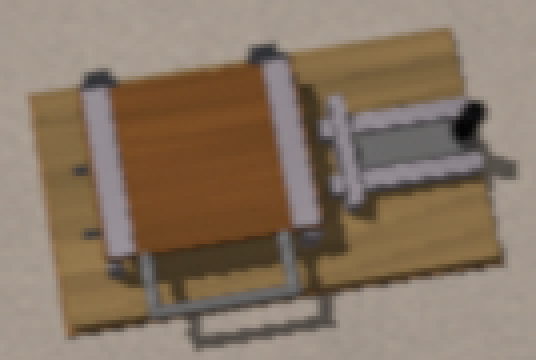

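View pics/sc.png

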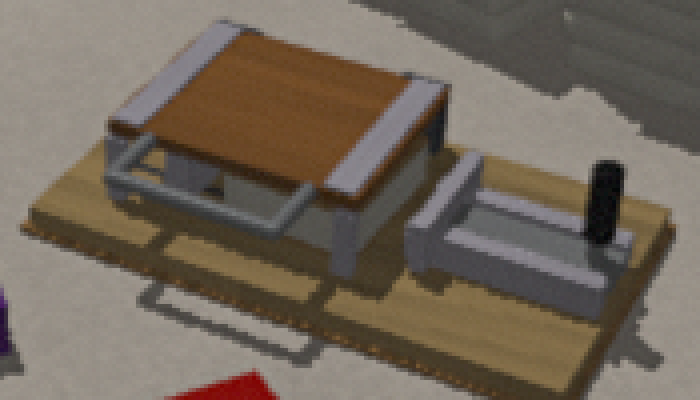

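The crops show the grey pad through the gap under the cover and the fence at its left. The bar centre is at crop (225,300), the knob top at (472,108), and the cover corners are (82,92), (288,58), (322,222) and (108,258).

```bash
cat > h.py <<'E'
from cell import robot, viewer
import cv2,numpy as np
from scipy.spatial.transform import Rotation as Ro
def ray(n,uv,z):
    p=viewer.camera_params(n); d=p["T"][:3,:3]@np.linalg.solve(p["K"],[*uv,1]); o=p["T"][:3,3]
    return o+d*(z-o[2])/d[2]
def proj(n,X):
    p=viewer.camera_params(n); c=p["T"][:3,:3].T@(np.asarray(X)-p["T"][:3,3]); c=p["K"]@c; return c[:2]/c[2]
E
python3 - <<'E'
from h import *
tp=lambda u,v,z: ray("top",(u/4+215-.4,v/4+132-.4),z)
sd=lambda u,v,z: ray("side",(u/4+210-.4,v/4+155-.4),z)
for n,u,v,z in [("bTL",30,93,.021),("bTR",452,30,.021),("bBR",502,262,.021),("bBL",70,330,.021),("cTL",82,92,.086),("cTR",288,58,.086),("cBR",322,222,.086),("cBL",108,258,.086),("barL",152,310,.078),("barR",298,290,.078),("knobtop",473,106,.115)]:
    print(n,tp(u,v,z).round(4))
for n,u,v,z in [("knobtop",608,168,.115),("knobbot",602,238,.06),("barL",122,163,.078),("barR",275,226,.078),("bedL",28,222,.021),("bedBR",568,395,.021),("bedTR",672,228,.021),("cBR",350,200,.086),("cBL",115,123,.086),
 ]:
    print("s",n,sd(u,v,z).round(4))
b=[tp(*q,.021)[:2] for q in((30,93),(452,30),(502,262),(70,330))]
v=b[0]-b[1]+b[3]-b[2]; yaw=np.arctan2(-v[0],v[1]); print("yaw",np.degrees(yaw))
R=np.array([[np.cos(yaw),-np.sin(yaw)],[np.sin(yaw),np.cos(yaw)]])
B=np.mean(b,0)
C=np.mean([tp(*q,.086)[:2] for q in((82,92),(288,58),(322,222),(108,258))],0)
bar=(tp(152,310,.078)+tp(298,290,.078))[:2]/2
print("origin from bed y",B-R@[0,-.06],"from bar",bar-R@[-.12,0],"cover",C-R@[-.0,0])
O=bar-R@[-.12,0]
for k in (tp(473,106,.115),sd(608,168,.115)): print("knob jig",R.T@(k[:2]-O))
E
```

```text
bTL [0.6694 0.1353 0.021 ]
bTR [ 0.753  -0.2494  0.021 ]
bBR [ 0.5361 -0.2972  0.021 ]
bBL [0.4524 0.0838 0.021 ]
cTL [0.6514 0.0839 0.086 ]
cTR [ 0.693  -0.0938  0.086 ]
cBR [ 0.5473 -0.1283  0.086 ]
cBL [0.5054 0.052  0.086 ]
barL [0.4642 0.0122 0.078 ]
barR [ 0.4887 -0.1107  0.078 ]
knobtop [ 0.6487 -0.2496  0.115 ]
s knobtop [ 0.6433 -0.2496  0.115 ]
s knobbot [ 0.6454 -0.2521  0.06  ]
s barL [0.4782 0.0168 0.078 ]
s barR [ 0.4934 -0.1036  0.078 ]
s bedL [0.4416 0.0726 0.021 ]
s bedBR [ 0.5421 -0.2978  0.021 ]
s bedTR [ 0.7361 -0.2573  0.021 ]
s cBR [ 0.5389 -0.1277  0.086 ]
s cBL [0.5013 0.0454 0.086 ]
yaw 12.32756367051109
origin from bed y [ 0.58989661 -0.02325102] from bar [ 0.59369047 -0.02363137] cover [ 0.59929393 -0.02154624]
knob jig [ 0.00548592 -0.23252892]
knob jig [ 2.16936704e-04 -2.31323909e-01]
```

```bash
cat >> h.py <<'E'
O=np.array([.594,-.0235]); YAW=np.radians(12.3)
def jig(x,y,z,O=O,yaw=YAW):
    c,s=np.cos(yaw),np.sin(yaw); return np.array([O[0]+c*x-s*y,O[1]+s*x+c*y,z])
def delta(pos,rpy_deg):
    o=robot.observe(); R0=Ro.from_euler("xyz",o["tool_rot"]); R1=Ro.from_euler("xyz",rpy_deg,degrees=True)
    print("dpos cm",(R0.inv().apply(np.array(pos)-o["tool_pos"])*100).round(2),"dr",(R0.inv()*R1).as_rotvec(degrees=True).round(1))
E
python3 -c "
from h import *
print(jig(.002,-.232,.2)); delta(jig(.002,-.232,.21),[180,0,192.3])"
```

```text
[ 0.64537714 -0.24974851  0.2       ]
dpos cm [-68.96 -46.62  -0.86] dr [ -0.1  -0.  -38.3]
```

Request:
{"op": "step_arm", "data": {
  "increments": [
    {"delta_pos": [-69, -46.6, -0.9], "dr": [0, 0, -38.3], "fingers": -0.3},
    {"delta_pos": [-69, -46.6, -0.9], "dr": [0, 0, -38.3], "fingers": -0.3},
    {"delta_pos": [-69, -46.6, -0.9], "dr": [0, 0, -38.3], "fingers": -0.3},
    {"delta_pos": [-69, -46.6, -0.9], "dr": [0, 0, -38.3], "fingers": -0.3},
    {"delta_pos": [-69, -46.6, -0.9], "dr": [0, 0, -38.3], "fingers": -0.3}
  ]
}}

```text
time: 0.72
tool_pos: [0.373, 0.2266, 0.2046]
tool_rot: [3.141, 0.0, -2.924]
contact_force: [1.3, 0.1, 0.2]
opening: 0.0599
grip_force: 0.0
```

```bash
python3 -c "
from h import *
print(robot.observe()['qpos'].round(2));delta(jig(.002,-.232,.21),[180,0,192.3])"
```

```text
[ 0.37  0.18  1.74  0.    1.22 -1.42]
dpos cm [-16.3  -52.4   -0.55] dr [0.  0.  0.2]
```

Request:
{"op": "step_arm", "data": {
  "increments": [
    {"delta_pos": [-16.3, -52.4, -0.5], "dr": [0, 0, 0], "fingers": -0.3},
    {"delta_pos": [-16.3, -52.4, -0.5], "dr": [0, 0, 0], "fingers": -0.3},
    {"delta_pos": [-16.3, -52.4, -0.5], "dr": [0, 0, 0], "fingers": -0.3},
    {"delta_pos": [-16.3, -52.4, -0.5], "dr": [0, 0, 0], "fingers": -0.3},
    {"delta_pos": [-16.3, -52.4, -0.5], "dr": [0, 0, 0], "fingers": -0.3}
  ]
}}

```text
time: 1.35
tool_pos: [0.5274, -0.0456, 0.2074]
tool_rot: [3.141, -0.0, -2.927]
contact_force: [1.7, 0.6, 0.5]
opening: 0.0598
grip_force: 0.0
```

```bash
python3 -c "
from h import *
print(robot.observe()['qpos'].round(2));delta(jig(.002,-.232,.21),[180,0,192.3])"
```

```text
[-0.23  0.35  1.5   0.    1.29 -2.02]
dpos cm [ -7.19 -22.45  -0.28] dr [ 0. -0. -0.]
```

Request:
{"op": "step_arm", "data": {
  "increments": [
    {"delta_pos": [-7.2, -22.4, 0], "dr": [0, 0, 0], "fingers": -0.3},
    {"delta_pos": [-7.2, -22.4, 0], "dr": [0, 0, 0], "fingers": -0.3},
    {"delta_pos": [-7.2, -22.4, 0], "dr": [0, 0, 0], "fingers": -0.3},
    {"delta_pos": [-7.2, -22.4, 0], "dr": [0, 0, 0], "fingers": -0.3},
    {"delta_pos": [-7.2, -22.4, 0], "dr": [0, 0, 0], "fingers": -0.3}
  ]
}}

```text
time: 1.98
tool_pos: [0.6449, -0.2505, 0.2048]
tool_rot: [3.14, -0.002, -2.93]
contact_force: [0.2, 0.6, -0.4]
opening: 0.0595
grip_force: 0.0
```

Run:
```python
from h import *
o=robot.observe(); print(o['qpos'].round(2),o['tool_pos'],o['tool_rot'])
for z in(.06,.09,.115): print("knob pred px",proj("wrist",jig(.002,-.232,z)))
print("cover edge pred",proj("wrist",jig(-.0775,-.095,.086)),proj("wrist",jig(.0775,-.095,.086)))
im=viewer.read_camera("wrist"); cv2.imwrite("pics/w1.png",im[:,:,::-1])
```

```text
[-0.48  0.67  0.97 -0.    1.5  -2.26] [ 0.64492745 -0.25049524  0.2048439 ] [ 3.14036309e+00 -2.20503964e-03 -2.93044007e+00]
knob pred px [257.3937023  169.67893442]
knob pred px [257.47278232 176.68961129]
knob pred px [257.55075759 183.60234843]
cover edge pred [397.45530886  96.54421153] [378.32591609 239.40469176]
```

View pics/w1.png

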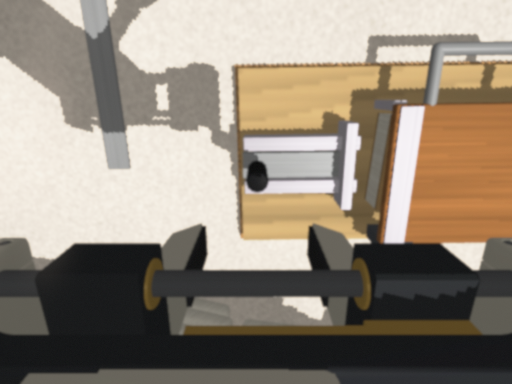

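The wrist view shows the knob at (257,177), as predicted, and the jig edges are aligned with the image. I go down and grip it.

Request:
{"op": "step_arm", "data": {
  "increments": [
    {"delta_pos": [0, 0, 6], "dr": [0, 0, 0], "fingers": -0.3},
    {"delta_pos": [0, 0, 10], "dr": [0, 0, 0], "fingers": -0.3},
    {"delta_pos": [0, 0, 13], "dr": [0, 0, 0], "fingers": -0.3},
    {"delta_pos": [0, 0, 13], "dr": [0, 0, 0], "fingers": -0.3},
    {"delta_pos": [0, 0, 13], "dr": [0, 0, 0], "fingers": -0.3}
  ]
}}

```text
time: 2.65
tool_pos: [0.6456, -0.2469, 0.0795]
tool_rot: [-3.14, 0.002, -2.926]
contact_force: [-0.1, -0.3, 0.9]
opening: 0.0594
grip_force: 0.0
```

Request:
{"op": "step_arm", "data": {
  "increments": [
    {"delta_pos": [0, 0, 0], "dr": [0, 0, 0], "fingers": 0.3},
    {"delta_pos": [0, 0, 0], "dr": [0, 0, 0], "fingers": 1},
    {"delta_pos": [0, 0, 0], "dr": [0, 0, 0], "fingers": 1},
    {"delta_pos": [0, 0, 0], "dr": [0, 0, 0], "fingers": 1},
    {"delta_pos": [0, 0, 0], "dr": [0, 0, 0], "fingers": 1}
  ],
  "newtons": 20
}}

```text
time: 3.28
tool_pos: [0.645, -0.2478, 0.0778]
tool_rot: [-3.141, 0.0, -2.927]
contact_force: [0.0, -2.3, 1.6]
opening: 0.0213
grip_force: 20.0
```

Run:
```python
from h import *
p=viewer.camera_params("side")
c,s=np.cos(YAW),np.sin(YAW); n=np.array([c,s,0])
for u,v in((168,170),(200,178),(222,190),(225,175),(225,205)):
    d=p["T"][:3,:3]@np.linalg.solve(p["K"],[u/4+209.6,v/4+154.6,1]); o=p["T"][:3,3]
    P0=np.array([*O,0]); t=(-.055-n@(o-P0))/(n@d); X=o+t*d
    print(u,v,"jig y",(np.array([-s,c,0])@(X-P0)).round(4),"z",X[2].round(3))
```

```text
168 170 jig y 0.0575 z 0.045
200 178 jig y 0.0319 z 0.047
222 190 jig y 0.0145 z 0.043
225 175 jig y 0.0124 z 0.056
225 205 jig y 0.012 z 0.031
```

Request:
{"op": "step_arm", "data": {
  "increments": [
    {"delta_pos": [0, 0.3, 0], "dr": [0, 0, 0], "fingers": 1},
    {"delta_pos": [0, 0.6, 0], "dr": [0, 0, 0], "fingers": 1},
    {"delta_pos": [0, 0.9, 0], "dr": [0, 0, 0], "fingers": 1},
    {"delta_pos": [0, 1.2, 0], "dr": [0, 0, 0], "fingers": 1},
    {"delta_pos": [0, 1.5, 0], "dr": [0, 0, 0], "fingers": 1}
  ]
}}

```text
time: 3.9
tool_pos: [0.6416, -0.2324, 0.0778]
tool_rot: [-3.141, 0.0, -2.927]
contact_force: [-2.7, -2.5, 3.9]
opening: 0.021
grip_force: 20.0
```

Request:
{"op": "step_arm", "data": {
  "increments": [
    {"delta_pos": [0, 0.2, 0], "dr": [0, 0, 0], "fingers": 1},
    {"delta_pos": [0, 0.4, 0], "dr": [0, 0, 0], "fingers": 1},
    {"delta_pos": [0, 0.6, 0], "dr": [0, 0, 0], "fingers": 1},
    {"delta_pos": [0, 0.8, 0], "dr": [0, 0, 0], "fingers": 1},
    {"delta_pos": [0, 1.0, 0], "dr": [0, 0, 0], "fingers": 1}
  ]
}}

```text
time: 4.53
tool_pos: [0.6394, -0.2228, 0.0777]
tool_rot: [-3.142, -0.0, -2.927]
contact_force: [-2.5, -3.9, 5.7]
opening: 0.0213
grip_force: 20.0
```

Request:
{"op": "step_arm", "data": {
  "increments": [
    {"delta_pos": [0, 0.1, 0], "dr": [0, 0, 0], "fingers": 1},
    {"delta_pos": [0, 0.2, 0], "dr": [0, 0, 0], "fingers": 1},
    {"delta_pos": [0, 0.3, 0], "dr": [0, 0, 0], "fingers": 1},
    {"delta_pos": [0, 0.4, 0], "dr": [0, 0, 0], "fingers": 1},
    {"delta_pos": [0, 0.5, 0], "dr": [0, 0, 0], "fingers": 1}
  ]
}}

```text
time: 5.15
tool_pos: [0.6384, -0.2185, 0.0778]
tool_rot: [-3.141, 0.0, -2.927]
contact_force: [-2.2, -5.0, 4.6]
opening: 0.0209
grip_force: 20.0
```

Request:
{"op": "step_arm", "data": {
  "increments": [
    {"delta_pos": [0, 0.1, 0], "dr": [0, 0, 0], "fingers": 1},
    {"delta_pos": [0, 0.2, 0], "dr": [0, 0, 0], "fingers": 1},
    {"delta_pos": [0, 0.3, 0], "dr": [0, 0, 0], "fingers": 1},
    {"delta_pos": [0, 0.4, 0], "dr": [0, 0, 0], "fingers": 1},
    {"delta_pos": [0, 0.5, 0], "dr": [0, 0, 0], "fingers": 1}
  ]
}}

```text
time: 5.78
tool_pos: [0.6373, -0.2137, 0.0778]
tool_rot: [-3.141, -0.0, -2.927]
contact_force: [-3.0, -5.4, 5.4]
opening: 0.0211
grip_force: 20.0
```

Request:
{"op": "step_arm", "data": {
  "increments": [
    {"delta_pos": [0, 0.1, 0], "dr": [0, 0, 0], "fingers": 1},
    {"delta_pos": [0, 0.2, 0], "dr": [0, 0, 0], "fingers": 1},
    {"delta_pos": [0, 0.3, 0], "dr": [0, 0, 0], "fingers": 1},
    {"delta_pos": [0, 0.4, 0], "dr": [0, 0, 0], "fingers": 1},
    {"delta_pos": [0, 0.5, 0], "dr": [0, 0, 0], "fingers": 1}
  ]
}}

```text
time: 6.4
tool_pos: [0.6362, -0.2089, 0.0778]
tool_rot: [-3.14, -0.0, -2.927]
contact_force: [-2.6, -4.7, 5.1]
opening: 0.0214
grip_force: 20.0
```

Request:
{"op": "step_arm", "data": {
  "increments": [
    {"delta_pos": [0, 0.1, 0], "dr": [0, 0, 0], "fingers": 1},
    {"delta_pos": [0, 0.2, 0], "dr": [0, 0, 0], "fingers": 1},
    {"delta_pos": [0, 0.3, 0], "dr": [0, 0, 0], "fingers": 1},
    {"delta_pos": [0, 0.4, 0], "dr": [0, 0, 0], "fingers": 1},
    {"delta_pos": [0, 0.5, 0], "dr": [0, 0, 0], "fingers": 1}
  ]
}}

```text
time: 7.02
tool_pos: [0.6351, -0.204, 0.0778]
tool_rot: [-3.14, -0.0, -2.927]
contact_force: [-2.9, -4.7, 4.9]
opening: 0.021
grip_force: 20.0
```

Request:
{"op": "step_arm", "data": {
  "increments": [
    {"delta_pos": [0, 0.1, 0], "dr": [0, 0, 0], "fingers": 1},
    {"delta_pos": [0, 0.2, 0], "dr": [0, 0, 0], "fingers": 1},
    {"delta_pos": [0, 0.3, 0], "dr": [0, 0, 0], "fingers": 1},
    {"delta_pos": [0, 0.4, 0], "dr": [0, 0, 0], "fingers": 1},
    {"delta_pos": [0, 0.4, 0], "dr": [0, 0, 0], "fingers": 1}
  ]
}}

```text
time: 7.65
tool_pos: [0.6342, -0.2, 0.0777]
tool_rot: [-3.141, -0.0, -2.927]
contact_force: [-2.9, -5.6, 4.9]
opening: 0.0211
grip_force: 20.0
```

Request:
{"op": "step_arm", "data": {
  "increments": [
    {"delta_pos": [0, 0.1, 0], "dr": [0, 0, 0], "fingers": 1},
    {"delta_pos": [0, 0.2, 0], "dr": [0, 0, 0], "fingers": 1},
    {"delta_pos": [0, 0.3, 0], "dr": [0, 0, 0], "fingers": 1},
    {"delta_pos": [0, 0.4, 0], "dr": [0, 0, 0], "fingers": 1},
    {"delta_pos": [0, 0.4, 0], "dr": [0, 0, 0], "fingers": 1}
  ]
}}

```text
time: 8.28
tool_pos: [0.6333, -0.1961, 0.0777]
tool_rot: [-3.141, -0.0, -2.927]
contact_force: [-3.7, -5.4, 4.6]
opening: 0.0211
grip_force: 20.0
```

Request:
{"op": "step_arm", "data": {
  "increments": [
    {"delta_pos": [0, 0.1, 0], "dr": [0, 0, 0], "fingers": 1},
    {"delta_pos": [0, 0.2, 0], "dr": [0, 0, 0], "fingers": 1},
    {"delta_pos": [0, 0.3, 0], "dr": [0, 0, 0], "fingers": 1},
    {"delta_pos": [0, 0.4, 0], "dr": [0, 0, 0], "fingers": 1},
    {"delta_pos": [0, 0.4, 0], "dr": [0, 0, 0], "fingers": 1}
  ]
}}

```text
time: 8.9
tool_pos: [0.6324, -0.1922, 0.0777]
tool_rot: [-3.141, -0.001, -2.927]
contact_force: [-2.4, -5.0, 4.7]
opening: 0.0208
grip_force: 20.0
```

Request:
{"op": "step_arm", "data": {
  "increments": [
    {"delta_pos": [0, 0.1, 0], "dr": [0, 0, 0], "fingers": 1},
    {"delta_pos": [0, 0.2, 0], "dr": [0, 0, 0], "fingers": 1},
    {"delta_pos": [0, 0.3, 0], "dr": [0, 0, 0], "fingers": 1},
    {"delta_pos": [0, 0.4, 0], "dr": [0, 0, 0], "fingers": 1},
    {"delta_pos": [0, 0.4, 0], "dr": [0, 0, 0], "fingers": 1}
  ]
}}

```text
time: 9.52
tool_pos: [0.6318, -0.1894, 0.0778]
tool_rot: [-3.139, -0.0, -2.927]
contact_force: [-2.1, -8.6, 4.3]
opening: 0.0217
grip_force: 20.0
```

Request:
{"op": "step_arm", "data": {
  "increments": [
    {"delta_pos": [0, 0.05, 0], "dr": [0, 0, 0], "fingers": 1},
    {"delta_pos": [0, 0.1, 0], "dr": [0, 0, 0], "fingers": 1},
    {"delta_pos": [0, 0.15, 0], "dr": [0, 0, 0], "fingers": 1},
    {"delta_pos": [0, 0.2, 0], "dr": [0, 0, 0], "fingers": 1},
    {"delta_pos": [0, 0.2, 0], "dr": [0, 0, 0], "fingers": 1}
  ]
}}

```text
time: 10.15
tool_pos: [0.6318, -0.1894, 0.0778]
tool_rot: [-3.136, 0.001, -2.928]
contact_force: [-0.4, -14.9, 2.7]
opening: 0.0213
grip_force: 20.0
```

Request:
{"op": "step_arm", "data": {
  "increments": [
    {"delta_pos": [0, 0.05, 0], "dr": [0, 0, 0], "fingers": 1},
    {"delta_pos": [0, 0.1, 0], "dr": [0, 0, 0], "fingers": 1},
    {"delta_pos": [0, 0.15, 0], "dr": [0, 0, 0], "fingers": 1},
    {"delta_pos": [0, 0.2, 0], "dr": [0, 0, 0], "fingers": 1},
    {"delta_pos": [0, 0.2, 0], "dr": [0, 0, 0], "fingers": 1}
  ]
}}

```text
time: 10.78
tool_pos: [0.6318, -0.1895, 0.0779]
tool_rot: [-3.133, 0.001, -2.928]
contact_force: [0.7, -20.8, 0.6]
opening: 0.0209
grip_force: 20.0
```

Run:
```python
from h import *
print(robot.observe()["tool_pos"])
im=viewer.read_camera("side")[:,:,::-1]; cv2.imwrite("pics/s2.png",cv2.resize(im[155:255,210:385],None,fx=4,fy=4,interpolation=3))
```

```text
[ 0.63183022 -0.18945075  0.07785923]
```

View pics/s2.png

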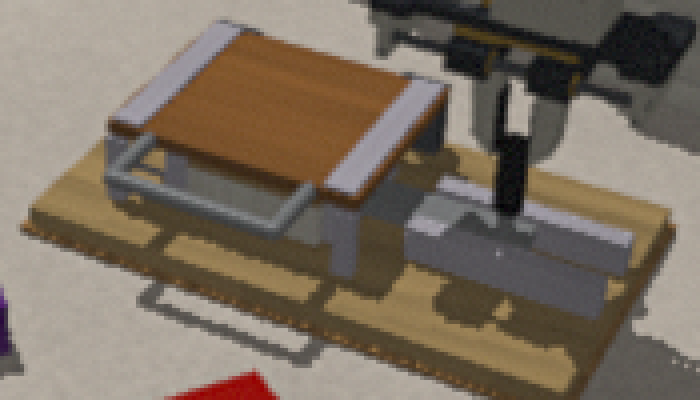

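The pad now touches the fence at about (190,175) in the crop. The force rose steeply to 21 N with no further travel, so it is seated. I ease the push off, open and rise.

Request:
{"op": "step_arm", "data": {
  "increments": [
    {"delta_pos": [0, -0.2, 0], "dr": [0, 0, 0], "fingers": 1},
    {"delta_pos": [0, -0.4, 0], "dr": [0, 0, 0], "fingers": 1},
    {"delta_pos": [0, -0.5, 0], "dr": [0, 0, 0], "fingers": 0.2},
    {"delta_pos": [0, -0.5, 0], "dr": [0, 0, 0], "fingers": 0.2},
    {"delta_pos": [0, -0.5, 0], "dr": [0, 0, 0], "fingers": 0.2}
  ]
}}

```text
time: 11.45
tool_pos: [0.6319, -0.1877, 0.077]
tool_rot: [3.14, -0.001, -2.926]
contact_force: [-0.6, -0.2, -0.5]
opening: 0.0364
grip_force: 0.0
```

Run:
```python
from h import *
o=robot.observe();print(o["opening"],o["contact_force"],o["tool_pos"])
delta(jig(-.12,0,.20),[180,0,102.3])
```

```text
0.036406408352039336 [-0.56059356 -0.24125915 -0.47164144] [ 0.63192739 -0.18766054  0.07697934]
dpos cm [ 12.21  16.87 -12.27] dr [ 0.  -0.1 90. ]
```

Request:
{"op": "step_arm", "data": {
  "increments": [
    {"delta_pos": [0, 0, -6], "dr": [0, 0, 0], "fingers": 0.2},
    {"delta_pos": [0, 0, -12], "dr": [0, 0, 0], "fingers": -0.3},
    {"delta_pos": [4, 5, -12.3], "dr": [0, 0, 10], "fingers": -0.3},
    {"delta_pos": [7, 9, -12.3], "dr": [0, 0, 20], "fingers": -0.3},
    {"delta_pos": [10, 13, -12.3], "dr": [0, 0, 30], "fingers": -0.3}
  ]
}}

```text
time: 12.08
tool_pos: [0.5052, -0.0813, 0.2006]
tool_rot: [3.141, 0.0, 2.827]
contact_force: [0.2, 0.3, 0.1]
opening: 0.0592
grip_force: 0.0
```

Run:
```python
from h import *
delta(jig(-.12,0,.20),[180,0,102.3])
```

```text
dpos cm [3.7  2.19 0.06] dr [ 0.  -0.  59.7]
```

Request:
{"op": "step_arm", "data": {
  "increments": [
    {"delta_pos": [3.7, 2.2, 0], "dr": [0, 0, 59.7], "fingers": -0.3},
    {"delta_pos": [3.7, 2.2, 0], "dr": [0, 0, 59.7], "fingers": -0.3},
    {"delta_pos": [3.7, 2.2, 0], "dr": [0, 0, 59.7], "fingers": -0.3},
    {"delta_pos": [3.7, 2.2, 0], "dr": [0, 0, 59.7], "fingers": -0.3},
    {"delta_pos": [3.7, 2.2, 0], "dr": [0, 0, 59.7], "fingers": -0.3}
  ]
}}

```text
time: 12.7
tool_pos: [0.478, -0.0501, 0.2005]
tool_rot: [3.141, -0.001, 1.89]
contact_force: [-0.8, -0.1, -0.5]
opening: 0.0598
grip_force: 0.0
```

Run:
```python
from h import *
print(robot.observe()["qpos"].round(2))
delta(jig(-.12,0,.20),[180,0,102.3])
```

```text
[-0.26  0.26  1.64  0.    1.24 -0.58]
dpos cm [ 0.14 -0.08  0.05] dr [ 0. -0.  6.]
```

Request:
{"op": "step_arm", "data": {
  "increments": [
    {"delta_pos": [0, 0, 0], "dr": [0, 0, 6], "fingers": 0.2},
    {"delta_pos": [0, 0, 0], "dr": [0, 0, 6], "fingers": 0.2},
    {"delta_pos": [0, 0, 0], "dr": [0, 0, 6], "fingers": 0.2},
    {"delta_pos": [0, 0, 0], "dr": [0, 0, 6], "fingers": 0.2},
    {"delta_pos": [0, 0, 0], "dr": [0, 0, 6], "fingers": 0.2}
  ]
}}

```text
time: 13.32
tool_pos: [0.4781, -0.0506, 0.2006]
tool_rot: [3.142, -0.0, 1.791]
contact_force: [-0.4, 0.2, -1.1]
opening: 0.037
grip_force: 0.0
```

Run:
```python
from h import *
delta(jig(-.12,0,.20),[180,0,102.3])
for y in(-.06,0,.06): print("bar pred",proj("wrist",jig(-.12,y,.078)))
print("edge pred",proj("wrist",jig(-.07,-.095,.086)),proj("wrist",jig(-.07,.095,.086)))
im=viewer.read_camera("wrist"); cv2.imwrite("pics/w2.png",im[:,:,::-1])
```

```text
dpos cm [ 0.18 -0.1   0.06] dr [ 0.  -0.   0.3]
bar pred [255.12740999 224.325654  ]
bar pred [255.32811493 172.90070507]
bar pred [255.55343554 115.16869239]
edge pred [298.83877235 255.57490272] [308.59595914  77.99397242]
```

View pics/w2.png

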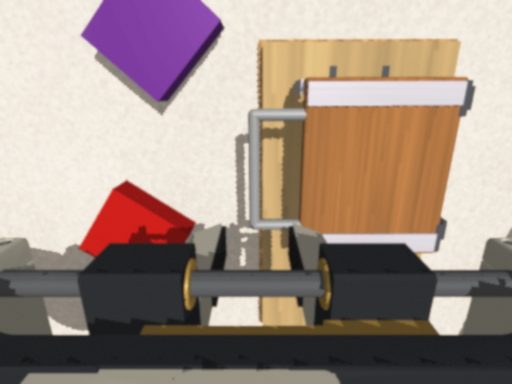

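The bar shows at column 255, rows 114–224, which matches the prediction. Red and purple are clear of the fingers. I go down and grip the bar.

Request:
{"op": "step_arm", "data": {
  "increments": [
    {"delta_pos": [0.2, -0.1, 6], "dr": [0, 0, 0], "fingers": 0.2},
    {"delta_pos": [0.2, -0.1, 10], "dr": [0, 0, 0], "fingers": 0.2},
    {"delta_pos": [0.2, -0.1, 13], "dr": [0, 0, 0], "fingers": 0.2},
    {"delta_pos": [0.2, -0.1, 14.1], "dr": [0, 0, 0], "fingers": 0.2},
    {"delta_pos": [0.2, -0.1, 14.1], "dr": [0, 0, 0], "fingers": 0.2}
  ]
}}

```text
time: 14.0
tool_pos: [0.4768, -0.049, 0.0595]
tool_rot: [-3.141, -0.0, 1.791]
contact_force: [-0.1, -0.5, -0.5]
opening: 0.0367
grip_force: 0.0
```

Request:
{"op": "step_arm", "data": {
  "increments": [
    {"delta_pos": [0, 0, 0], "dr": [0, 0, 0], "fingers": 1},
    {"delta_pos": [0, 0, 0], "dr": [0, 0, 0], "fingers": 1},
    {"delta_pos": [0, 0, 0], "dr": [0, 0, 0], "fingers": 1},
    {"delta_pos": [0, 0, 0], "dr": [0, 0, 0], "fingers": 1},
    {"delta_pos": [0, 0, 0], "dr": [0, 0, 0], "fingers": 1}
  ],
  "newtons": 30
}}

```text
time: 14.62
tool_pos: [0.4767, -0.0489, 0.0597]
tool_rot: [3.141, 0.0, 1.79]
contact_force: [0.8, -0.3, 0.2]
opening: 0.0004
grip_force: 0.0
```

Run:
```python
from h import *
o=robot.observe(); R0=Ro.from_euler("xyz",o["tool_rot"]); p=o["tool_pos"]
print(p,o["opening"],o["contact_force"].round(1),o["qpos"].round(2), "want",jig(-.12,0,.059), "rot",R0.as_matrix().round(3).tolist())
g=p+R0.as_matrix()[:,2]*-.019
H=jig(.085,0,.078); ax=jig(0,1,0)-jig(0,0,0)
for a in(4,8,12,16,20,24,28,32,36,40):
    q=Ro.from_rotvec(-ax*np.radians(-a))   # bar side up
    P=H+q.apply(p-H); print(a,(R0.inv().apply(P-p)*100).round(2),(R0.inv()*q*R0).as_rotvec(degrees=True).round(1),P.round(3))
```

```text
[ 0.47674993 -0.04893086  0.05965054] 0.0004044309293330874 [ 0.8 -0.3  0.2] [-0.26  0.43  1.84  0.    0.87 -0.48] want [ 0.47675453 -0.04906365  0.059     ] rot [[-0.218, 0.976, 0.0], [0.976, 0.218, 0.0], [-0.0, 0.0, -1.0]]
4 [ 0.   -0.08 -1.43] [ 4.  0. -0.] [ 0.476 -0.049  0.074]
8 [ 0.   -0.06 -2.87] [ 8.  0. -0.] [ 0.476 -0.049  0.088]
12 [-0.    0.07 -4.3 ] [12.   0.1 -0. ] [ 0.477 -0.049  0.103]
16 [-0.    0.29 -5.72] [16.   0.1 -0. ] [ 0.48  -0.048  0.117]
20 [-0.    0.61 -7.12] [20.   0.1 -0. ] [ 0.483 -0.048  0.131]
24 [-0.01  1.03 -8.5 ] [24.   0.1 -0. ] [ 0.487 -0.047  0.145]
28 [-0.01  1.54 -9.84] [28.   0.1 -0. ] [ 0.492 -0.046  0.158]
32 [-1.000e-02  2.140e+00 -1.114e+01] [32.   0.2 -0. ] [ 0.498 -0.044  0.171]
36 [-1.00e-02  2.84e+00 -1.24e+01] [36.   0.2 -0. ] [ 0.504 -0.043  0.184]
40 [ -0.02   3.62 -13.6 ] [40.   0.2 -0. ] [ 0.512 -0.041  0.196]
```

The fingers shut on nothing, so I look before moving.

Run:
```python
from h import *
for y in(-.06,0,.06): print("bar pred",proj("wrist",jig(-.12,y,.078)),proj("side",jig(-.12,y,.078)))
w=viewer.read_camera("wrist")[:,:,::-1]; s=viewer.read_camera("side")[130:270,190:380,::-1]
s=cv2.resize(s,(521,384),interpolation=3); cv2.imwrite("pics/b3.png",np.hstack([w[:,120:390],s]))
```

```text
bar pred [255.61136411 314.42992225] [278.61419901 212.4275175 ]
bar pred [255.94901577 234.45256985] [258.041171   205.39891747]
bar pred [256.36172302 136.69728616] [238.32085538 198.66163938]
```

View pics/b3.png

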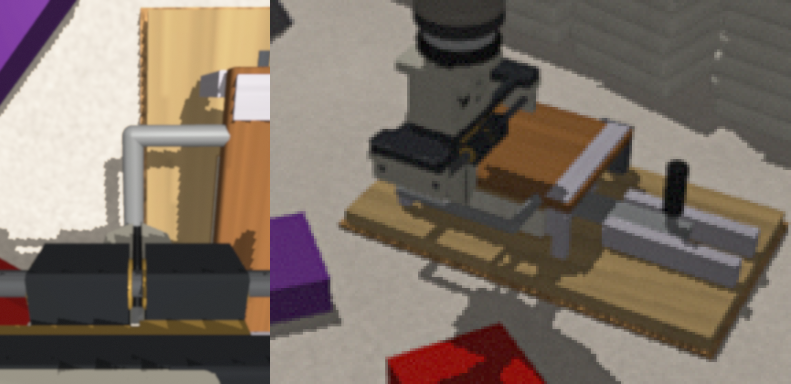

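The fingers look shut at (256,230–310), with the bar running into them. I need one enlarged crop of the fingers and bar.

Run:
```python
from h import *
o=robot.observe(); R=Ro.from_euler("xyz",o["tool_rot"]).as_matrix()
print(o["opening"],o["grip_force"],o["contact_force"].round(2),o["torque"].round(2))
for b in(0,.019,.047): 
  X=o["tool_pos"]-R[:,2]*b; print(b,proj("wrist",X).round(0),proj("side",X).round(1))
w=cv2.imread("pics/b3.png")[120:340,80:220]   # wrist cols 200..340
s=viewer.read_camera("side")[165:225,215:295,::-1]
a=cv2.resize(w,None,fx=2.7,fy=2.7,interpolation=3); b=cv2.resize(s,(420,315),interpolation=3)
b=cv2.copyMakeBorder(b,0,a.shape[0]-315,0,0,0)
c=np.hstack([a,b]).astype(float); c=np.clip(255*(c/255)**.6,0,255).astype(np.uint8); print(c.shape); cv2.imwrite("pics/b4.png",c)
```

```text
0.00043510333722463716 0.0 [-1.04  0.01 -0.21] [-0.1   0.04  0.01]
0 [256. 222.] [257.9 211.1]
0.019 [256. 235.] [258.  205.2]
0.047 [256. 259.] [258.1 196.3]
(594, 798, 3)
```

View pics/b4.png

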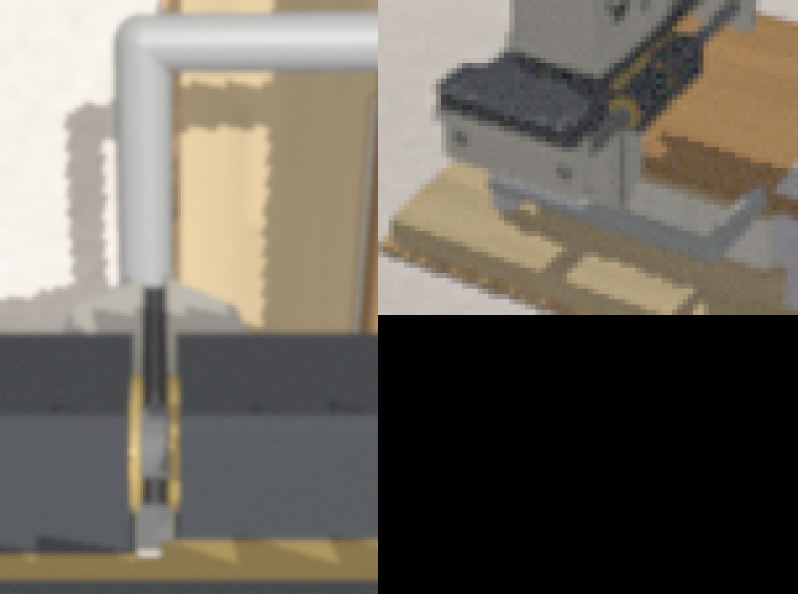

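Run:
```python
from h import *
from scipy.optimize import least_squares
p=viewer.camera_params("wrist"); K=p["K"]; T1=p["T"]; o=robot.observe()
def M(pos,rpy):
    m=np.eye(4); m[:3,:3]=Ro.from_euler("xyz",rpy).as_matrix(); m[:3,3]=pos; return m
X=np.linalg.inv(M(o["tool_pos"],o["tool_rot"]))@T1
print("cam in tool",X.round(3).tolist())
T0=M([.4781,-.0506,.2006],[3.142,0,1.791])@X
# bar centreline corner: detect bright bar edges in the two wrist pictures
def pj(T,P): c=K@(T[:3,:3].T@(P-T[:3,3])); return c[:2]/c[2]
for z in(.05,.06,.07,.078,.085):
    print(z,"w2 corner",pj(T0,jig(-.12,.06,z)).round(1),"now corner",pj(T1,jig(-.12,.06,z)).round(1),"width now",(np.linalg.norm(pj(T1,jig(-.114,.04,z))-pj(T1,jig(-.126,.04,z)))).round(1),"w2",(np.linalg.norm(pj(T0,jig(-.114,.04,z))-pj(T0,jig(-.126,.04,z)))).round(1))
a=cv2.imread("pics/b3.png")[185,100:170].mean(1).round().astype(int); print(a.tolist())
g=cv2.imread("pics/w2.png"); print(g[100:125,280].mean(1).round().astype(int).tolist(), g[170,240:270].mean(1).round().astype(int).tolist())
print(cv2.imread("pics/b3.png")[115:155,155].mean(1).round().astype(int).tolist())
```

```text
cam in tool [[-0.0, -0.952, -0.305, 0.083], [1.0, -0.0, 0.001, 0.0], [-0.001, -0.305, 0.952, -0.184], [0.0, 0.0, 0.0, 1.0]]
0.05 w2 corner [255.7 113.4] now corner [256.5 130.7] width now 18.0 w2 10.7
0.06 w2 corner [255.7 114. ] now corner [256.4 132.6] width now 18.9 w2 11.1
0.07 w2 corner [255.6 114.6] now corner [256.4 134.8] width now 20.0 w2 11.4
0.078 w2 corner [255.6 115.2] now corner [256.4 136.8] width now 20.9 w2 11.7
0.085 w2 corner [255.6 115.7] now corner [256.4 138.6] width now 21.7 w2 11.9
[238, 238, 232, 210, 173, 148, 136, 132, 131, 129, 129, 129, 129, 129, 129, 128, 129, 137, 159, 196, 221, 222, 198, 152, 125, 128, 138, 147, 152, 156, 159, 162, 166, 169, 171, 173, 172, 168, 163, 158, 152, 142, 129, 111, 98, 97, 119, 153, 173, 179, 179, 178, 178, 176, 176, 175, 173, 173, 173, 173, 172, 172, 172, 171, 170, 169, 168, 165, 164, 165]
[176, 176, 176, 176, 175, 175, 175, 172, 164, 159, 166, 179, 192, 200, 195, 179, 162, 146, 130, 118, 124, 148, 168, 175, 176] [130, 130, 132, 148, 187, 220, 232, 226, 192, 149, 138, 146, 156, 162, 168, 168, 165, 157, 143, 123, 105, 109, 139, 165, 176, 178, 176, 175, 174, 173]
[174, 174, 173, 173, 173, 174, 173, 173, 169, 158, 149, 150, 158, 166, 174, 181, 190, 200, 206, 209, 204, 191, 178, 168, 161, 155, 147, 138, 126, 116, 113, 130, 155, 168, 165, 143, 113, 96, 93, 93]
```

The bar sits where predicted, but nothing is between the pads. It may be just below the tips. I reopen, go 12 mm lower and grip again.

Request:
{"op": "step_arm", "data": {
  "increments": [
    {"delta_pos": [0, 0, 0], "dr": [0, 0, 0], "fingers": 0.2},
    {"delta_pos": [0, 0, 0], "dr": [0, 0, 0], "fingers": 0.2},
    {"delta_pos": [0, 0, 0], "dr": [0, 0, 0], "fingers": 0.2},
    {"delta_pos": [0, 0, 0.6], "dr": [0, 0, 0], "fingers": 0.2},
    {"delta_pos": [0, 0, 1.2], "dr": [0, 0, 0], "fingers": 0.2}
  ]
}}

```text
time: 15.4
tool_pos: [0.4766, -0.0489, 0.0471]
tool_rot: [-3.141, -0.0, 1.79]
contact_force: [0.3, -0.4, -0.7]
opening: 0.0367
grip_force: 0.0
```

Request:
{"op": "step_arm", "data": {
  "increments": [
    {"delta_pos": [0, 0, 0], "dr": [0, 0, 0], "fingers": 0.75},
    {"delta_pos": [0, 0, 0], "dr": [0, 0, 0], "fingers": 1},
    {"delta_pos": [0, 0, 0], "dr": [0, 0, 0], "fingers": 1},
    {"delta_pos": [0, 0, 0], "dr": [0, 0, 0], "fingers": 1},
    {"delta_pos": [0, 0, 0], "dr": [0, 0, 0], "fingers": 1}
  ],
  "newtons": 20
}}

```text
time: 16.02
tool_pos: [0.4744, -0.0493, 0.0474]
tool_rot: [-3.137, -0.001, 1.791]
contact_force: [-7.9, -4.5, 3.9]
opening: 0.0114
grip_force: 20.0
```

Now it is gripped: opening 11.4 mm, 20 N. I start the arc about the hinge.

Request:
{"op": "step_arm", "data": {
  "increments": [
    {"delta_pos": [0, -0.1, -0.72], "dr": [2, 0, 0], "fingers": 1},
    {"delta_pos": [0, -0.17, -1.44], "dr": [4, 0, 0], "fingers": 1},
    {"delta_pos": [0, -0.21, -2.16], "dr": [6, 0, 0], "fingers": 1},
    {"delta_pos": [0, -0.23, -2.88], "dr": [8, 0, 0], "fingers": 1},
    {"delta_pos": [0, -0.23, -3.61], "dr": [10, 0, 0], "fingers": 1}
  ],
  "newtons": 40
}}

```text
time: 16.65
tool_pos: [0.4722, -0.0498, 0.0835]
tool_rot: [-2.961, -0.001, 1.791]
contact_force: [-5.4, -2.8, -1.2]
opening: 0.0102
grip_force: 40.0
```

```bash
cat > arc.py <<'E'
from h import *
import sys
o=robot.observe(); R0=Ro.from_euler("xyz",o["tool_rot"]); p=o["tool_pos"]
print(p.round(4),np.degrees(o["tool_rot"]).round(1),"F",o["contact_force"].round(1),"tau",o["torque"].round(2),o["opening"].round(4),o["qpos"].round(2))
H=jig(.085,0,.078); ax=jig(0,1,0)-jig(0,0,0)
for b in(0,.019): 
    g=p-R0.as_matrix()[:,2]*b-H; x=g@(jig(1,0,0)-jig(0,0,0)); print("behind",b,"angle",np.degrees(np.arctan2(g[2],-x)).round(2),"radius",np.hypot(x,g[2]).round(4))
for a in map(float,sys.argv[1:]):
    q=Ro.from_rotvec(ax*np.radians(a)); P=H+q.apply(p-H)
    print(a,(R0.inv().apply(P-p)*100).round(2),(R0.inv()*q*R0).as_rotvec(degrees=True).round(1))
viewer
E
python3 arc.py 3 6 9 12 15
```

```text
Traceback (most recent call last):
  File "arc.py", line 4, in <module>
    print(p.round(4),np.degrees(o["tool_rot"]).round(1),"F",o["contact_force"].round(1),"tau",o["torque"].round(2),o["opening"].round(4),o["qpos"].round(2))
                                                                                                                   ^^^^^^^^^^^^^^^^^^
AttributeError: 'float' object has no attribute 'round'
```

```bash
sed -i 's/o\["opening"\].round(4)/round(o["opening"],4)/' arc.py; python3 arc.py 2.5 5 7.5 10 12.5
cat > cov.py <<'E'
from h import *
# cover angle from side view: right strip's outer front corner = lowest bright point; compare predicted projections
def pred(a,x=-.07,y=-.095,z=.086):
    a=np.radians(a); rx,rz=x-.085,z-.078
    return proj("side",jig(.085+rx*np.cos(a)+rz*np.sin(a),y,.078-rx*np.sin(a)+rz*np.cos(a)))
for a in(0,5,10,15,20,30,40): print(a,pred(a).round(1),"topleft",pred(a,y=.095).round(1))
im=viewer.read_camera("side"); hsv=cv2.cvtColor(im,cv2.COLOR_RGB2HSV)
old=cv2.cvtColor(cv2.imread("pics/side0.png"),cv2.COLOR_BGR2HSV)
for h in(old,hsv):
    m=cv2.inRange(h,(5,150,60),(16,255,255))[130:230,215:340]
    n,l,s,c=cv2.connectedComponentsWithStats(m); i=1+s[1:,4].argmax(); print(s[i]+[215,130,0,0,0],(c[i]+[215,130]).round(1))
E
python3 cov.py
```

```text
[ 0.4722 -0.0498  0.0835] [-169.6   -0.   102.6] F [-5.4 -2.8 -1.2] tau [-0.45  0.79  0.07] 0.0102 [-0.21  0.49  1.67 -0.08  1.15 -0.39]
behind 0 angle 1.5 radius 0.2097
behind 0.019 angle 6.69 radius 0.2076
2.5 [ 0.   -0.12 -0.91] [ 2.5  0.  -0. ]
5.0 [ 0.   -0.2  -1.82] [ 5.  0. -0.]
7.5 [ 0.   -0.24 -2.73] [ 7.5  0.  -0. ]
10.0 [ 0.   -0.25 -3.65] [10.   0.1 -0. ]
12.5 [-0.   -0.21 -4.56] [12.5  0.1 -0. ]
0 [299.8 204. ] topleft [237.  183.5]
5 [300.4 199.4] topleft [237.2 179.2]
10 [301.1 194.7] topleft [237.6 174.6]
15 [302.  189.7] topleft [238.2 169.9]
20 [303.1 184.7] topleft [239.  165.1]
30 [305.8 174.3] topleft [241.4 155.4]
40 [309.2 164.1] topleft [244.5 145.8]
[ 245  163   67   40 1408] [278.7 181.8]
[268 166  43  26 563] [287.6 177.8]
```

The cover's lower edge moved from row 203 to 192 in the side view, about 10–11° open, so it is lifting with the tool. I continue.

Request:
{"op": "step_arm", "data": {
  "increments": [
    {"delta_pos": [0, -0.15, -0.91], "dr": [2.5, 0, 0], "fingers": 1},
    {"delta_pos": [0, -0.3, -1.82], "dr": [5, 0, 0], "fingers": 1},
    {"delta_pos": [0, -0.34, -2.73], "dr": [7.5, 0, 0], "fingers": 1},
    {"delta_pos": [0, -0.35, -3.65], "dr": [10, 0, 0], "fingers": 1},
    {"delta_pos": [0, -0.31, -4.56], "dr": [12.5, 0, 0], "fingers": 1}
  ]
}}

```text
time: 17.32
tool_pos: [0.4786, -0.0484, 0.1293]
tool_rot: [-2.746, -0.0, 1.79]
contact_force: [-1.2, -0.1, -1.1]
opening: 0.011
grip_force: 40.0
```

```bash
python3 arc.py 2.5 5 7.5 10 12.5; python3 cov.py|tail -1
```

```text
[ 0.4786 -0.0484  0.1293] [-157.3   -0.   102.6] F [-1.2 -0.1 -1.1] tau [-0.09 -0.05  0.08] 0.011 [-0.16  0.58  1.42 -0.14  1.51 -0.34]
behind 0 angle 14.18 radius 0.2094
behind 0.019 angle 19.37 radius 0.2075
2.5 [-0.   -0.12 -0.91] [ 2.5  0.  -0. ]
5.0 [-0.   -0.19 -1.82] [ 5.  0. -0.]
7.5 [-0.   -0.23 -2.73] [ 7.5  0.  -0. ]
10.0 [-0.   -0.22 -3.64] [10.  0. -0.]
12.5 [-0.01 -0.18 -4.56] [12.5  0.1 -0. ]
[271 163  38  17 294] [285.6 171.8]
```

Request:
{"op": "step_arm", "data": {
  "increments": [
    {"delta_pos": [0, -0.12, -0.91], "dr": [2.5, 0, 0], "fingers": 1},
    {"delta_pos": [0, -0.19, -1.82], "dr": [5, 0, 0], "fingers": 1},
    {"delta_pos": [0, -0.23, -2.73], "dr": [7.5, 0, 0], "fingers": 1},
    {"delta_pos": [0, -0.22, -3.64], "dr": [10, 0, 0], "fingers": 1},
    {"delta_pos": [0, -0.18, -4.56], "dr": [12.5, 0, 0], "fingers": 1}
  ]
}}

```text
time: 18.0
tool_pos: [0.4943, -0.0448, 0.1718]
tool_rot: [-2.529, -0.001, 1.79]
contact_force: [-0.5, 0.1, -1.0]
opening: 0.0106
grip_force: 40.0
```

```bash
python3 arc.py 1.5 3 4.5 5; python3 cov.py|tail -1
```

```text
[ 0.4943 -0.0448  0.1718] [-144.9   -0.   102.6] F [-0.5  0.1 -1. ] tau [ 0.   -0.24  0.06] 0.0106 [-0.11  0.72  1.14 -0.2   1.86 -0.33]
behind 0 angle 26.66 radius 0.2092
behind 0.019 angle 31.86 radius 0.2072
1.5 [-0.   -0.07 -0.54] [ 1.5  0.  -0. ]
3.0 [-0.   -0.13 -1.09] [ 3.  0. -0.]
4.5 [-0.   -0.18 -1.63] [ 4.5  0.  -0. ]
5.0 [-0.   -0.19 -1.81] [ 5.  0. -0.]
[310 173   6   4   8] [312.6 174.6]
```

Request:
{"op": "step_arm", "data": {
  "increments": [
    {"delta_pos": [0, -0.07, -0.54], "dr": [1.5, 0, 0], "fingers": 1},
    {"delta_pos": [0, -0.13, -1.09], "dr": [3, 0, 0], "fingers": 1},
    {"delta_pos": [0, -0.19, -1.81], "dr": [5, 0, 0], "fingers": 1},
    {"delta_pos": [0, -0.19, -1.81], "dr": [5, 0, 0], "fingers": 1},
    {"delta_pos": [0, -0.19, -1.81], "dr": [5, 0, 0], "fingers": 1}
  ]
}}

```text
time: 18.68
tool_pos: [0.5029, -0.0428, 0.1875]
tool_rot: [-2.444, -0.001, 1.791]
contact_force: [-1.6, 1.8, -1.3]
opening: 0.0106
grip_force: 40.0
```

```bash
python3 arc.py
python3 - <<'E'
from h import *
# where the cover's right front corner should be at 35/40/45 deg; draw on side view
im=viewer.read_camera("side")[:,:,::-1].copy(); c=im[120:240,210:370]; c=cv2.resize(c,None,fx=5,fy=5,interpolation=3)
for a,col in((35,(255,0,0)),(40,(0,255,0)),(45,(0,0,255))):
    t=np.radians(a)
    for x,y in((-.07,-.095),(-.07,.095)):
        rx,rz=x-.085,.008
        u=(proj("side",jig(.085+rx*np.cos(t)+rz*np.sin(t),y,.078-rx*np.sin(t)+rz*np.cos(t)))-[210,120]+.5)*5
        cv2.circle(c,tuple(int(k) for k in u),4,col,-1)
cv2.imwrite("pics/f.png",c)
E
```

```text
[ 0.5029 -0.0428  0.1875] [-140.    -0.   102.6] F [-1.6  1.8 -1.3] tau [ 0.25 -0.07 -0.16] 0.0106 [-0.1   0.78  1.03 -0.22  2.   -0.34]
behind 0 angle 31.57 radius 0.209
behind 0.019 angle 36.78 radius 0.2071
```

View pics/f.png

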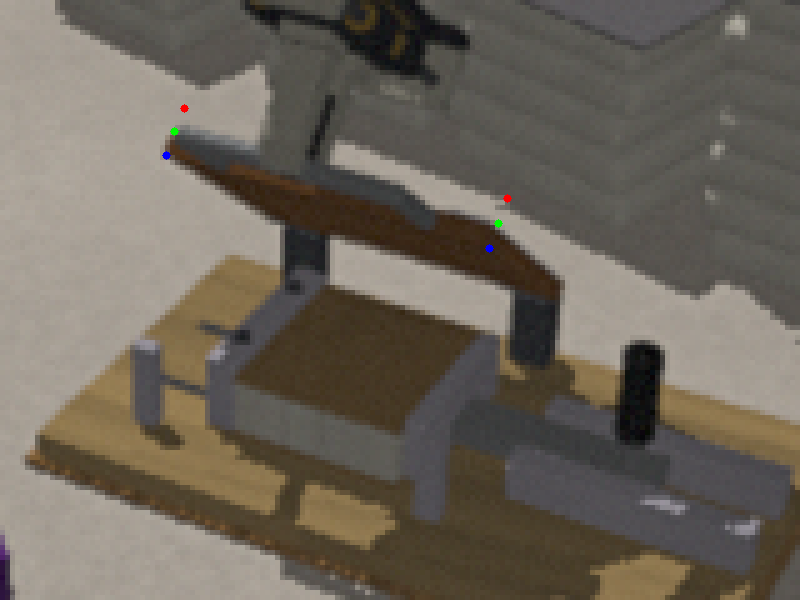

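The cover's front corners at (175,132) and (498,222) fall on the 40° marks. The pad sits square between the fence and the pusher plate, and the bar is held in the fingers. I hand the job in.

```bash
python3 -c "
from h import *
o=robot.observe(); print(np.abs(o['qvel']).max()); print(robot.hand_in())"
```

```text
0.004956418068930448
the job is handed in; nothing more can be done
None
```

I handed the job in at about 19 s: the pusher has the pad clamped square against the fence (push stopped at about 21 N), and the gripper is holding the cover by its bar at about 40° open. My first grip on the bar closed on nothing, so I went 12 mm lower and gripped again. The hand-in gave no verdict.

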